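# Index the desk carousel and load the glue stick

### The arm

A 6-joint arm with a two-finger parallel gripper is mounted at the origin on a cart in front of the work surface, level with it; the furniture and walls round the work are solid. World frame = base frame: x ahead of the robot, y to its left, z up, the work surface at z = 0. Lengths are in mm, angles in rad, forces in N, time in s.
With the tool pointing down it reaches from about 275 to 1000 mm from the base axis. Payload 8.4 kg.
Tool frame: the origin (TCP) lies at the very end of the fingers, on their centre line; the grasp point (between the pads) lies 19 mm behind it; z points along the fingers, y is the line along which they close (so a half turn about z gives the same grasp; the last joint's range is limited). The gripper opens to 85 mm and grips with 20 to 120 N. Pads are 22 mm wide; open, the fingers measure 114 mm over their backs; the gripper's body (76 mm by 85 mm) begins 54 mm behind the grasp point. The pads swing forward as they close: fully open they stand 13 mm farther back than shut.
Start: joints at [1.26, 0.353, 1.633, -0, 1.155, -0.002], TCP at [189.946, 595.44, 231.281] pointing down, gripper open.
Joint ranges: [-2.63, 2.63], [-0.92, 2.1], [0.06, 2.66], [-1.3, 4.44], [0, 2.69], [-3.02, 3.02]. Speed limits (rad/s): [2.22, 2.22, 2.79, 3.14, 3.14, 3.14].

### API

Orientations are given as [roll, pitch, yaw] about the fixed x, y, z axes, in that order (R = Rz(yaw) Ry(pitch) Rx(roll)).
In Python, from rig import sensors, grab_frame, camera_params, order gives the robot as it stands. The module is installed in compiled form; this text tells all that it offers.
- The arm moves only by the tool move_arm, never from a script. Its argument "motion" is a list of rows, each a list of 7 numbers: the turn, a rotation vector about the tool's x, y, z in rad, then the shift along the tool's x, y, z in m, then the finger opening in m, from 0 to 0.0854. A call has 1 to 8 rows; each row is the pose to reach, as a shift and turn from the pose commanded when the call began, along the tool's axes at that moment; what a row does not reach only later rows make up. A row lasts 1/8 s, in which the tool goes at most 62.5 mm and 10.7 degrees, less where a joint would pass 70% of its speed; a pose out of reach is approached as far as the arm can. A call with a gripper value outside its range is refused whole. The fingers move at their own pace and stop on an object; "grip_force" is the grip in N (left out, the last holds). Time passes only in rows, so rows that repeat a pose let the fingers close. It gives the time, the measured TCP pose, the force, the opening and the grip force at its end, in the units of the state.
- sensors.sense(): the state, without advancing time (a new reading comes with each control period).
- grab_frame(name): name is "scene" or "top" or "wrist"; returns (picture, depth): 400x640x3 uint8, red, green, blue; 400x640 float32, mm along the optical axis (not along the pixel's ray), 0 where there is no reading.
- camera_params(name): a dict with "camera_matrix" (3x3 intrinsics, pixels), "k1" (the pictures are not rectified: a ray, as slopes to the right and down, at radius r is drawn at 1 + k1 r^2 times it, then the intrinsics apply), "world_from_camera" (4x4, takes a point from camera to world coordinates). Camera axes: x right, y down, z forward; pixel columns grow to the right and rows downward; lengths in mm; the calibration is good to about 2 mm. A picture is of the moment at which its call begins: read the wrist's pose just before it. camera_params takes no time and is no camera call; for the wrist camera it gives the pose at the moment of the call.
- order.sign_off(): hands the job in; it is judged then, once.
The state is a dict: "clock": time; "qpos": joint angles; "qvel": joint speeds; "joint_efforts": joint torques, N m; "eef_pos": TCP position; "tcp_rot": TCP orientation; "contact_force": force on the tool from outside, world axes, zero at the start; "wrist_torque": the same for the moment, N m; "opening": opening from 0.0 (shut) to 1.0 (fully open); "grasp_force": force on a finger pad.
Only numpy, scipy, OpenCV 4.12 (cv2) and the standard library are available. Lean on these libraries where they do the work, as an engineer would, in place of code of your own. Each camera call takes 0.05 s, during which the arm holds its last target. There are 200 camera calls.

### The job

Gently push one of the carousel's spokes to turn it counter-clockwise (seen from above) until the round well comes up to the index tab, the spring pin drops into its slot and the carousel sits against its stop. Press it home there for a moment with about 10 N, never more than 20 N, and let go of it. Then stand the glue stick upright in the round well, fully down, leaving the carousel caught by its pin and the ink jar and stapler where they are.

Things in the scene. Friction and masses are not known exactly. Their poses are not given: they have to be found in the camera images.
- base: fixed grey foot of the desk carousel, turned 9 to 43 degrees clockwise; origin on the turning axis at desk height, z up. A 16 mm wide upright index tab stands on its -x axis, 144 mm from the axis; a block with the spring pin stands on its -y axis, 136 to 158 mm from the axis, 26 mm high, its black pull knob reaching out to 188 mm.
- index_tab (a point): top of the index tab, 26 mm above the desk. It shows only roughly where the catch lies: with the pin in its slot, the well's bearing from the hub is anywhere up to 0.15 rad to either side of the tab's. Where it really stops must be felt.
- hub (a point): on the upright turning axis, on top of the wooden disc, 24 mm above the desk; its axes turn with the disc, its -x points to the round well. The disc is 260 mm across with a thin lip 8 mm high round its edge; a central wooden post 26 mm thick rises to 75 mm above the desk.
- well (a point): centre of the floor of the round well, a grey tube fixed on the disc 78 mm from the axis: bore 31 mm, outside 39 mm, its rim 55 mm and its floor 24 mm above the desk. Turns with the disc. (The square grey cup across the hub, 50 mm wide, rim 63 mm above the desk, stays empty.)
- spoke_a (a point): middle of the top edge of one of four radial wooden spokes, 85 mm from the axis. They are upright boards 5 mm thick, 10 to 122 mm from the axis, 24 to 68 mm above the desk, midway between well, cup and two empty quarters. This one lies 2.356 rad counter-clockwise of the well; the quarter on its clockwise side is empty, so it can be pushed from there.
- spoke_b (a point): the same point on the spoke that faces spoke_a across the hub, 0.785 rad (45 degrees) clockwise of the well; the quarter on its clockwise side is empty too.
- pin (a joint): spring pin, how far it is pushed out, m: 0.008 while it rides on the ring under the disc, 0 (below 0.002) once dropped into the slot. The slot has about 3 mm of play: the pin drops a little before the slot's end comes against it. That end is stiff: a rigid hand feels about 15 N more at a spoke for each mm pushed on, so push slowly there.
- glue: glue stick, 26 mm round and 86 mm tall, 35 g, standing loose on the desk to the left of the carousel; origin at the centre of its underside, z along it
- ink: ink jar, 48 x 48 x 58 mm, loose bystander; origin at the centre of its underside
- stapler1: stapler, 145 mm long, loose bystander; origin at the centre of its underside
- carousel: the whole turning top (disc, post, spokes, well, cup); axes as hub, origin on the axis at desk height. It turns with little drag (1 to 3 N at a spoke, slightly damped; it hardly coasts). At the start it stands 0.8 to 1.9 rad clockwise of the catch. It can turn back clockwise only 0.3 to 1.1 rad, to an end stop; counter-clockwise it stops at the catch.

How it is judged (in metres and radians):
On the way, in this order (a step that is already met when the one before it is completed fails the run):
1. the pin is in its slot and the fingers press the carousel home against its stop with more than 6 N (value of joint pin below 0.002 m and contact force between the fingers and carousel above 6 N), for 0.15 s.
2. the carousel is let go, caught by the pin and at rest, with the glue stick not yet in the well (value of joint pin below 0.002 m and contact force between each of the arm, the fingers and carousel below 0.3 N and angular speed of carousel below 0.05 rad/s and horizontal distance between glue and well above 0.03 m), for 0.2 s.
3. the glue stick stands in the round well, fully down (horizontal distance between glue and well below 0.005 m and z of glue in the frame of well below 0.004 m and angle between glue's own z axis and vertical below 0.15 rad), for 0.2 s.
At the end, for the whole second after the job is handed in: the pin is in its slot (joint below 2 mm), the carousel is at rest, and the glue stick stands released in the round well: within 5 mm of its centre, its foot within 4 mm of the floor, tilted less than 0.15 rad (all of step 3 and value of joint pin below 0.002 m and angular speed of carousel below 0.05 rad/s and z of glue in the frame of well above -0.004 m and linear speed of glue below 0.02 m/s); the robot touches nothing.
It fails at once if the robot presses the carousel with more than 20 N (contact force between any of the arm, the fingers and carousel above 20 N).
It fails at once if the glue stick is driven into the carousel with more than 20 N (contact force between glue and carousel above 20 N).
It fails at once if a bystander (ink jar or stapler) is moved by more than 30 mm (distance of any of ink, stapler1 from where it was at the start of the episode above 0.03 m).
It also fails if it takes over 72 s, if anything falls off the work surface, if the arm or the gripper's body presses on something with over 40 N, if the wrist force passes 120 N, or if a joint passes its speed limit or range.

## Working session

There is one attempt and no reset: what is moved stays moved. The work goes in short steps, Python scripts to look and compute and a tool call to move; the robot and the scene stay as the last step left them, time stands still between calls to the robot, and variables do not carry over. Pictures are saved under pics/ and viewed, at most 12 in all, crops included, and the job is handed in when it is done.

Besides the shell and the picture viewer there is one more tool, called as a command line: name --pt "numbers of a row" for each row, then --argument value for the rest. move_arm: Moves the arm, as the interface text tells. Its arguments: {"type":"object","properties":{"motion":{"type":"array","items":{"type":"array","items":{"type":"number"}}},"grip_force":{"type":"number"}},"required":["motion"]}

```bash
mkdir -p pics
cat > h.py <<'E'
import numpy as np, cv2
from rig import sensors, grab_frame, camera_params, order
from scipy.spatial.transform import Rotation as R
def pix2world(name,u,v,z=None,depth=None):
    p=camera_params(name);K=p["camera_matrix"];k=p["k1"];T=np.array(p["world_from_camera"])
    K=np.array(K)
    d=cv2.undistortPoints(np.array([[[u,v]]],float),K,np.array([k,0,0,0.]))[0,0]
    ray=np.array([d[0],d[1],1.])
    if depth is None:
        r=T[:3,:3]@ray; depth=(z-T[2,3])/r[2]
    return T[:3,:3]@(ray*depth)+T[:3,3]
def save(name,fn):
    im,d=grab_frame(name); cv2.imwrite(f"pics/{fn}.png",im[:,:,::-1]); np.save(f"pics/{fn}.npy",d); return im,d
def st():
    s=sensors.sense(); print({k:np.round(s[k],3) for k in ["clock","qpos","eef_pos","tcp_rot","contact_force","opening","grasp_force"]}); return s
E
python3 - <<'E'
from h import *
st()
for n in ["top","scene"]:
    save(n,n+"0"); print(camera_params(n))
E
```

```text
{'clock': np.float64(0.0), 'qpos': array([ 1.26 ,  0.354,  1.634,  0.   ,  1.155, -0.002]), 'eef_pos': array([189.806, 594.972, 230.577]), 'tcp_rot': array([-3.14 , -0.   ,  2.833]), 'contact_force': array([ 0.711,  0.022, -0.31 ]), 'opening': np.float64(0.999), 'grasp_force': np.float64(0.0)}
{'camera_matrix': array([[505.58676496,   0.        , 322.8339102 ],
       [  0.        , 505.58676496, 195.60673673],
       [  0.        ,   0.        ,   1.        ]]), 'k1': -0.10829360257548441, 'world_from_camera': array([[-2.10407055e-02, -9.98265271e-01,  5.49885163e-02,
         5.28376582e+02],
       [-9.99777098e-01,  2.09128688e-02, -2.89923846e-03,
        -2.41238273e+01],
       [ 1.74424144e-03, -5.50372613e-02, -9.98482778e-01,
         1.27958110e+03],
       [ 0.00000000e+00,  0.00000000e+00,  0.00000000e+00,
         1.00000000e+00]])}
{'camera_matrix': array([[370.10898863,   0.        , 316.45723839],
       [  0.        , 370.10898863, 197.28724335],
       [  0.        ,   0.        ,   1.        ]]), 'k1': 0.025951927661410284, 'world_from_camera': array([[ 8.76907044e-01, -2.57153744e-01,  4.06086182e-01,
         2.55193220e+02],
       [-4.79935755e-01, -4.22078290e-01,  7.69097905e-01,
        -6.76836123e+02],
       [-2.63762441e-02, -8.69322649e-01, -4.93540703e-01,
         4.86390462e+02],
       [ 0.00000000e+00,  0.00000000e+00,  0.00000000e+00,
         1.00000000e+00]])}
```

View pics/top0.png

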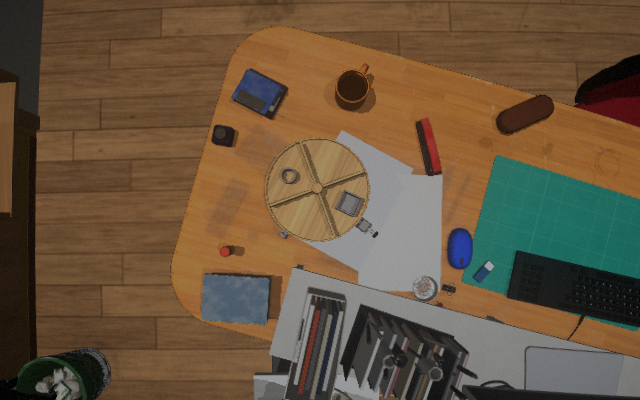

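View pics/scene0.png

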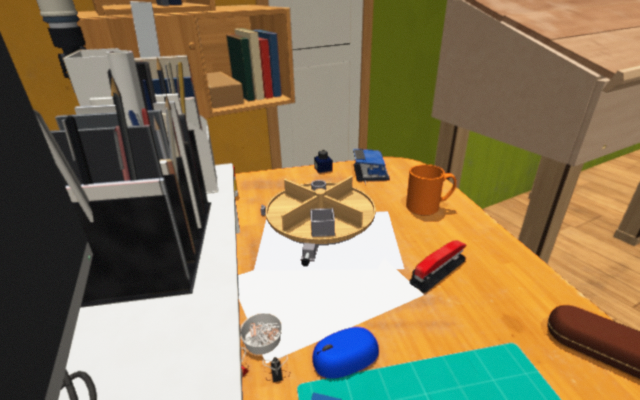

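Run:
```python
from h import *
im=cv2.imread("pics/top0.png"); d=np.load("pics/top0.npy")
c=im[115:275,195:395]; cv2.imwrite("pics/crop0.png",cv2.resize(c,None,fx=4,fy=3.75,interpolation=cv2.INTER_CUBIC) if 0 else cv2.resize(c,None,fx=3.75,fy=3.75,interpolation=cv2.INTER_CUBIC))
# heights around
V,U=np.mgrid[0:400:1,0:640:1]
p=camera_params("top")
uv=cv2.undistortPoints(np.stack([U.ravel(),V.ravel()],1).astype(float)[:,None],np.array(p["camera_matrix"]),np.array([p["k1"],0,0,0]))[:,0]
pts=np.c_[uv,np.ones(len(uv))]*d.ravel()[:,None]; T=np.array(p["world_from_camera"]); W=(pts@T[:3,:3].T+T[:3,3]).reshape(400,640,3)
np.save("pics/W0.npy",W)
for (u,v) in [(317,187),(289,176),(349,203),(366,228),(284,235),(226,251),(223,135),(330,320),(400,350),(235,300),(300,270),(350,250),(330,290),(290,330),(260,385)]: print(u,v,W[v,u].round(0))
# tall stuff extents
m=(W[...,2]>90)&(W[...,2]<600)&(V>200)
print(W[m].min(0),W[m].max(0))
```

```text
317 187 [615. -14.  77.]
289 176 [649.  56.  21.]
349 203 [578. -92.  26.]
366 228 [ 515. -133.   23.]
284 235 [502.  71.  24.]
226 251 [468. 204.  86.]
223 135 [750. 214.  55.]
330 320 [360. -35. 397.]
400 350 [ 301. -158.  380.]
235 300 [353. 184.  89.]
300 270 [427.  26. 162.]
350 250 [460. -93.  -0.]
330 290 [382. -39. 164.]
290 330 [296.  51. 165.]
260 385 [123. 141.  -1.]
[ 108.6042127  -756.53288251   90.00040127] [569.66986189 753.66620239 472.56351643]
```

View pics/crop0.png

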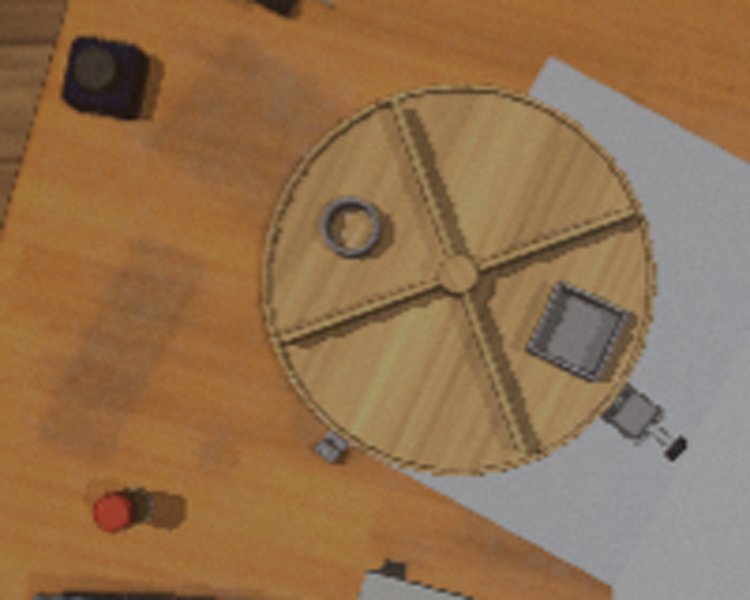

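```bash
cat >> h.py <<'E'
import json,os,sys
def cmd():
    return json.load(open("cmd.json")) if os.path.exists("cmd.json") else dict(p=[189.946,595.44,231.281],yaw=2.833)
def plan(wps,commit=True):
    """wps: (x,y,z mm,yaw,opening,nrows) world -> rows relative to the commanded pose"""
    c=cmd();p0=np.array(c["p"]);y0=c["yaw"];cur=np.r_[p0,y0];rows=[]
    Rt=np.array([[np.cos(y0),np.sin(y0),0],[np.sin(y0),-np.cos(y0),0],[0,0,-1.]])
    for x,y,z,yaw,op,n in wps:
        tgt=np.array([x,y,z,yaw])
        for i in range(n):
            q=cur+(tgt-cur)*(i+1)/n
            s=np.round(Rt.T@(q[:3]-p0)/1000,4); tz=round(-(q[3]-y0),3)
            rows.append([0,0,tz,*[float(a) for a in s],op])
        cur=tgt
    print(len(rows));print(json.dumps(rows))
    if commit: json.dump(dict(p=list(p0+Rt@np.array(rows[-1][3:6])*1000),yaw=y0-rows[-1][2]),open("cmd.json","w"))
E
python3 - <<'E'
from h import *
W=np.load("pics/W0.npy")
g=lambda u,v,z:pix2world("top",195+u/3.75-.5+.13,115+v/3.75-.5+.13,z).round(1)
hub=g(459,272,75);print("hub",hub)
for n,u,v,z in [("well",351,228,55),("tab",331,446,26),("glue",112,512,86),("pinblk",633,413,26),("spA",530,455,68),("spB",396,102,68),("s3",285,340,68),("s4",637,216,68),("ink",105,77,58),("cup",577,332,63)]:
    p=g(u,v,z);d=p-hub;print(n,p,np.hypot(*d[:2]).round(1),np.degrees(np.arctan2(d[1],d[0])).round(1))
a=W.reshape(-1,3);a=a[(a[:,2]<700)&(a[:,2]>-20)]
for y in range(-200,300,40):
    print(y,[int(a[(abs(a[:,1]-y)<20)&(abs(a[:,0]-x)<20),2].max(initial=-1)) for x in range(100,500,40)])
r=lambda z,t:a[(abs(a[:,0]-467)<25)&(abs(a[:,1]-204)<25)&(a[:,2]>80)]
print(r(0,0).mean(0))
E
```

```text
hub [615.2 -14.2  75. ]
well [646.7  55.4  55. ] 76.4 65.6
tab [505.4  73.1  26. ] 140.3 141.5
glue [467.6 207.4  86. ] 266.3 123.7
pinblk [ 523.  -126.8   26. ] 145.5 -129.3
spA [497.8 -57.   68. ] 125.0 -160.0
spB [726.4  24.3  68. ] 117.7 19.1
s3 [574.4  98.1  68. ] 119.5 110.0
s4 [ 649.4 -129.2   68. ] 120.0 -73.4
ink [749.  214.6  58. ] 265.1 59.7
cup [575.9 -89.1  63. ] 84.6 -117.7
-200 [-1, -1, 319, 367, 432, 431, 170, 168, 5, 7]
-160 [5, -1, 343, 367, 411, 412, 359, 169, 6, 5]
-120 [6, 5, 166, 365, 403, 403, 401, 171, 6, 6]
-80 [19, 5, 169, 363, 362, 399, 395, 289, 166, 6]
-40 [35, 5, 167, 408, 407, 397, 399, 398, 169, 5]
0 [-1, -1, -1, 399, 399, 400, 471, 384, 169, 5]
40 [-1, -1, -1, 407, 408, 471, 472, 170, 170, 7]
80 [14, 4, -1, 167, 170, 169, 169, 166, 8, 5]
120 [6, 4, -1, 0, 5, 90, 92, 92, 91, 4]
160 [3, 6, -1, -1, 5, 91, 93, 93, 92, 6]
200 [-1, -1, -1, -1, 6, 91, 92, 92, 92, 91]
240 [-1, -1, -1, -1, 3, 92, 92, 92, 92, 76]
280 [-1, -1, -1, -1, -1, 90, 90, 87, 81, 6]
[466.88858796 207.40226177  84.17454306]
```

Run:
```python
from h import *
plan([(330,480,380,2.7,0.0854,4),(420,400,420,2.5,0.0,4)])
```

```text
8
[[0, 0, 0.033, -0.0421, -0.0169, -0.0372, 0.0854], [0, 0, 0.066, -0.0842, -0.0337, -0.0744, 0.0854], [0, 0, 0.1, -0.1264, -0.0506, -0.1115, 0.0854], [0, 0, 0.133, -0.1685, -0.0674, -0.1487, 0.0854], [0, 0, 0.183, -0.196, -0.0797, -0.1587, 0.0], [0, 0, 0.233, -0.2235, -0.0919, -0.1687, 0.0], [0, 0, 0.283, -0.251, -0.1041, -0.1787, 0.0], [0, 0, 0.333, -0.2785, -0.1163, -0.1887, 0.0]]
```

move_arm --pt "0 0 0.033 -0.0421 -0.0169 -0.0372 0.0854" --pt "0 0 0.066 -0.0842 -0.0337 -0.0744 0.0854" --pt "0 0 0.1 -0.1264 -0.0506 -0.1115 0.0854" --pt "0 0 0.133 -0.1685 -0.0674 -0.1487 0.0854" --pt "0 0 0.183 -0.196 -0.0797 -0.1587 0.0" --pt "0 0 0.233 -0.2235 -0.0919 -0.1687 0.0" --pt "0 0 0.283 -0.251 -0.1041 -0.1787 0.0" --pt "0 0 0.333 -0.2785 -0.1163 -0.1887 0.0"

```text
clock: 1.1
eef_pos: [420.5, 399.2, 420.0]
tcp_rot: [-3.141, -0.0, 2.498]
contact_force: [1.1, 0.9, -0.2]
opening: 0.145
grasp_force: 0.0
```

Run:
```python
from h import *
print(cmd());st()
# next: over the approach to spoke b, high
plan([(560,270,420,2.3,0.0,4),(690,100,400,2.1,0.0,4)])
```

```text
{'p': [419.9677913016477, 400.04830230948596, 419.981], 'yaw': 2.5}
{'clock': np.float64(1.1), 'qpos': array([ 0.757,  0.161,  1.479,  0.   ,  1.503, -0.171]), 'eef_pos': array([420.464, 399.153, 419.962]), 'tcp_rot': array([-3.141, -0.   ,  2.498]), 'contact_force': array([ 1.101,  0.905, -0.183]), 'opening': np.float64(0.145), 'grasp_force': np.float64(0.0)}
8
[[0, 0, 0.05, -0.0475, -0.0051, -0.0, 0.0], [0, 0, 0.1, -0.095, -0.0102, -0.0, 0.0], [0, 0, 0.15, -0.1425, -0.0153, -0.0, 0.0], [0, 0, 0.2, -0.19, -0.0204, -0.0, 0.0], [0, 0, 0.25, -0.2415, -0.035, 0.005, 0.0], [0, 0, 0.3, -0.293, -0.0496, 0.01, 0.0], [0, 0, 0.35, -0.3444, -0.0642, 0.015, 0.0], [0, 0, 0.4, -0.3959, -0.0788, 0.02, 0.0]]
```

move_arm --pt "0 0 0.05 -0.0475 -0.0051 0 0.0" --pt "0 0 0.1 -0.095 -0.0102 0 0.0" --pt "0 0 0.15 -0.1425 -0.0153 0 0.0" --pt "0 0 0.2 -0.19 -0.0204 0 0.0" --pt "0 0 0.25 -0.2415 -0.035 0.005 0.0" --pt "0 0 0.3 -0.293 -0.0496 0.01 0.0" --pt "0 0 0.35 -0.3444 -0.0642 0.015 0.0" --pt "0 0 0.4 -0.3959 -0.0788 0.02 0.0"

```text
clock: 2.1
eef_pos: [690.6, 98.4, 399.4]
tcp_rot: [-3.141, -0.0, 2.098]
contact_force: [0.3, 1.4, -0.6]
opening: -0.006
grasp_force: 0.0
```

```bash
cat > fk.py <<'E'
from h import *
from scipy.optimize import least_squares
D=[([1.26,.353,1.633],[189.946,595.44,231.281]),([.757,.161,1.479],[420.464,399.153,419.962])]
s=sensors.sense(); D.append((list(s["qpos"][:3]),list(s["eef_pos"])))
def f(v,q): L1,L2,a,c=v; return np.array([a+L1*np.sin(q[1])+L2*np.sin(q[1]+q[2]),c+L1*np.cos(q[1])+L2*np.cos(q[1]+q[2])])
r=least_squares(lambda v:np.concatenate([f(v,q)-[np.hypot(p[0],p[1]),p[2]] for q,p in D]),[400,400,0,100])
v=r.x
E
python3 - <<'E'
from fk import *
st();print(v,r.fun)
for R_,z in [(700,40),(615,40),(550,40),(555,100),(510,50)]:
    q=least_squares(lambda q:f(v,[0,*q])-[R_,z],[.5,1.7]).x
    e=np.array([v[2]+v[0]*np.sin(q[0]), v[0]*np.cos(q[0])])
    w=e+v[1]*np.array([np.sin(q.sum()),np.cos(q.sum())])
    zz=lambda x:e[1]+(w[1]-e[1])*(x-e[0])/(w[0]-e[0])
    print(R_,z,q.round(2),"elbow rel shoulder",e.round(0),"wrist",w.round(0),"z@320,380 rel wrist",[round(zz(x)-w[1]) for x in (320,380,430)])
E
```

```text
{'clock': np.float64(2.1), 'qpos': array([ 0.139,  0.372,  1.244,  0.   ,  1.526, -0.388]), 'eef_pos': array([690.633,  98.366, 399.369]), 'tcp_rot': array([-3.141, -0.   ,  2.098]), 'contact_force': array([ 0.286,  1.377, -0.609]), 'opening': np.float64(-0.006), 'grasp_force': np.float64(0.0)}
[ 5.31053341e+02  4.95037993e+02 -3.20746127e-01 -6.99770867e+01] [ 11.24609384  -2.63620146  -1.08960454   0.01528277 -10.1564893
   2.62091854]
700 40 [0.64 1.62] elbow rel shoulder [318. 425.] wrist [700. 110.] z@320,380 rel wrist [313, 264, 223]
615 40 [0.52 1.83] elbow rel shoulder [265. 460.] wrist [615. 110.] z@320,380 rel wrist [295, 235, 185]
550 40 [0.43 1.99] elbow rel shoulder [223. 482.] wrist [550. 110.] z@320,380 rel wrist [262, 193, 136]
555 100 [0.35 1.94] elbow rel shoulder [184. 498.] wrist [555. 170.] z@320,380 rel wrist [208, 155, 111]
510 50 [0.36 2.07] elbow rel shoulder [188. 496.] wrist [510. 120.] z@320,380 rel wrist [222, 152, 94]
```

Run:
```python
from h import *
W0=np.load("pics/W0.npy"); a=W0.reshape(-1,3); m=(a[:,2]>415)&(a[:,2]<700)
print("tall",[(p.round(0).tolist()) for p in a[m][::max(1,m.sum()//12)]], m.sum())
im,d=save("top","top1"); save("scene","scene1")
p=camera_params("top");V,U=np.mgrid[0:400,0:640]
uv=cv2.undistortPoints(np.stack([U.ravel(),V.ravel()],1).astype(float)[:,None],np.array(p["camera_matrix"]),np.array([p["k1"],0,0,0]))[:,0]
T=np.array(p["world_from_camera"]);W=((np.c_[uv,np.ones(len(uv))]*d.ravel()[:,None])@T[:3,:3].T+T[:3,3])
ch=(d.ravel()>0)&(abs(W[:,2]-a[:,2])>40)&(W[:,2]>100);A=W[ch]
c,s_=np.cos(.141),np.sin(.141); r=A[:,0]*c+A[:,1]*s_; l=-A[:,0]*s_+A[:,1]*c
for x in range(100,800,40):
    k=abs(r-x)<20
    if k.any(): print(x,"top",A[k,2].max().round(0),"lat",l[k].min().round(0),l[k].max().round(0))
```

```text
tall [[340.0, 18.0, 425.0], [340.0, 16.0, 468.0], [329.0, 22.0, 468.0], [319.0, 23.0, 469.0], [280.0, -202.0, 416.0], [281.0, -213.0, 427.0], [279.0, -214.0, 429.0], [271.0, -218.0, 415.0], [272.0, -221.0, 430.0], [267.0, -199.0, 429.0], [263.0, -214.0, 423.0], [264.0, -219.0, 431.0]] 204
100 top 178.0 lat -703.0 -407.0
140 top 313.0 lat -648.0 -330.0
180 top 342.0 lat -548.0 -114.0
220 top 428.0 lat -491.0 -44.0
260 top 428.0 lat -390.0 -81.0
300 top 364.0 lat -269.0 697.0
340 top 804.0 lat -231.0 -24.0
380 top 832.0 lat -67.0 64.0
420 top 828.0 lat -63.0 681.0
460 top 817.0 lat -58.0 672.0
500 top 810.0 lat -61.0 668.0
540 top 798.0 lat -61.0 62.0
580 top 794.0 lat -61.0 657.0
620 top 793.0 lat -62.0 62.0
660 top 792.0 lat -67.0 648.0
700 top 791.0 lat -68.0 64.0
740 top 784.0 lat -909.0 60.0
780 top 105.0 lat -898.0 -898.0
```

View pics/scene1.png

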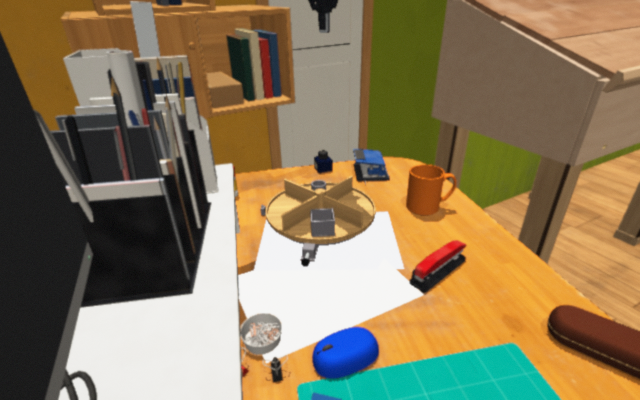

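Run:
```python
from h import *
plan([(716,-15,180,1.911,0.0,5),(716,-15,42,1.911,0.0,3)])
```

```text
8
[[0, 0, 0.038, -0.0225, -0.0071, 0.044, 0.0], [0, 0, 0.076, -0.045, -0.0142, 0.088, 0.0], [0, 0, 0.113, -0.0674, -0.0214, 0.132, 0.0], [0, 0, 0.151, -0.0899, -0.0285, 0.176, 0.0], [0, 0, 0.189, -0.1124, -0.0356, 0.22, 0.0], [0, 0, 0.189, -0.1124, -0.0356, 0.266, 0.0], [0, 0, 0.189, -0.1124, -0.0356, 0.312, 0.0], [0, 0, 0.189, -0.1124, -0.0356, 0.358, 0.0]]
```

move_arm --pt "0 0 0.038 -0.0225 -0.0071 0.044 0.0" --pt "0 0 0.076 -0.045 -0.0142 0.088 0.0" --pt "0 0 0.113 -0.0674 -0.0214 0.132 0.0" --pt "0 0 0.151 -0.0899 -0.0285 0.176 0.0" --pt "0 0 0.189 -0.1124 -0.0356 0.22 0.0" --pt "0 0 0.189 -0.1124 -0.0356 0.266 0.0" --pt "0 0 0.189 -0.1124 -0.0356 0.312 0.0" --pt "0 0 0.189 -0.1124 -0.0356 0.358 0.0"

```text
clock: 3.2
eef_pos: [715.4, -14.5, 40.5]
tcp_rot: [-3.141, -0.0, 1.911]
contact_force: [0.7, 0.2, -1.0]
opening: 0.003
grasp_force: 0.0
```

```bash
cat >> h.py <<'E'
HUB=np.array([615.2,-14.2])
def arc(steps,r=95.,off=13.5,z=42):
    """steps: (spoke bearing deg, nrows). tool sits on the cw face of the spoke"""
    out=[]
    for b in steps:
        t=np.radians(b);p=HUB+r*np.array([np.cos(t),np.sin(t)])+off*np.array([np.sin(t),-np.cos(t)])
        out.append((*p,z,t+np.pi/2,0.0,1))
    plan(out)
E
python3 - <<'E'
from h import *
st()
# contact at ~19.5: creep: start eq. bearing ~ 7
arc([10,14,17,19,21,23,25,27])
E
```

```text
{'clock': np.float64(3.2), 'qpos': array([-0.022,  0.689,  1.542,  0.   ,  0.911, -0.363]), 'eef_pos': array([715.414, -14.504,  40.475]), 'tcp_rot': array([-3.141, -0.   ,  1.911]), 'contact_force': array([ 0.659,  0.203, -0.954]), 'opening': np.float64(0.003), 'grasp_force': np.float64(0.0)}
8
[[0, 0, 0.166, 0.0054, -0.0033, -0.0, 0.0], [0, 0, 0.096, 0.0119, -0.0015, -0.0, 0.0], [0, 0, 0.043, 0.0168, -0.0004, -0.0, 0.0], [0, 0, 0.009, 0.0201, 0.0001, -0.0, 0.0], [0, 0, -0.026, 0.0234, 0.0006, -0.0, 0.0], [0, 0, -0.061, 0.0267, 0.0009, -0.0, 0.0], [0, 0, -0.096, 0.0301, 0.0011, -0.0, 0.0], [0, 0, -0.131, 0.0334, 0.0012, -0.0, 0.0]]
```

move_arm --pt "0 0 0.166 0.0054 -0.0033 0 0.0" --pt "0 0 0.096 0.0119 -0.0015 0 0.0" --pt "0 0 0.043 0.0168 -0.0004 0 0.0" --pt "0 0 0.009 0.0201 0.0001 0 0.0" --pt "0 0 -0.026 0.0234 0.0006 0 0.0" --pt "0 0 -0.061 0.0267 0.0009 0 0.0" --pt "0 0 -0.096 0.0301 0.0011 0 0.0" --pt "0 0 -0.131 0.0334 0.0012 0 0.0"

```text
clock: 4.2
eef_pos: [705.8, 16.8, 42.0]
tcp_rot: [3.142, 0.0, 2.044]
contact_force: [1.3, -1.8, -2.2]
opening: -0.002
grasp_force: 0.9
```

Run:
```python
from h import *
st()
arc([29+2.5*i for i in range(8)])
```

```text
{'clock': np.float64(4.2), 'qpos': array([ 0.022,  0.675,  1.566, -0.   ,  0.901, -0.451]), 'eef_pos': array([705.82 ,  16.849,  41.956]), 'tcp_rot': array([3.142, 0.   , 2.044]), 'contact_force': array([ 1.299, -1.827, -2.181]), 'opening': np.float64(-0.002), 'grasp_force': np.float64(0.948)}
8
[[0, 0, -0.035, 0.0034, 0.0004, -0.0, 0.0], [0, 0, -0.079, 0.0075, 0.0008, -0.0, 0.0], [0, 0, -0.122, 0.0117, 0.0009, -0.0, 0.0], [0, 0, -0.166, 0.0159, 0.0009, -0.0, 0.0], [0, 0, -0.209, 0.0201, 0.0007, -0.0, 0.0], [0, 0, -0.253, 0.0242, 0.0004, -0.0, 0.0], [0, 0, -0.297, 0.0284, -0.0002, -0.0, 0.0], [0, 0, -0.34, 0.0325, -0.0009, -0.0, 0.0]]
```

Run:
```python
from h import *
arc([49+2.5*i for i in range(8)])
arc([68+1.5*i for i in range(8)])
```

```text
8
[[0, 0, -0.044, 0.0042, 0.0005, -0.0, 0.0], [0, 0, -0.088, 0.0084, 0.0008, -0.0, 0.0], [0, 0, -0.131, 0.0125, 0.0009, -0.0, 0.0], [0, 0, -0.175, 0.0167, 0.0009, -0.0, 0.0], [0, 0, -0.219, 0.0209, 0.0006, -0.0, 0.0], [0, 0, -0.262, 0.0251, 0.0002, -0.0, 0.0], [0, 0, -0.306, 0.0292, -0.0004, -0.0, 0.0], [0, 0, -0.349, 0.0333, -0.0012, -0.0, 0.0]]
8
[[0, 0, -0.027, 0.0025, 0.0004, -0.0, 0.0], [0, 0, -0.053, 0.005, 0.0006, -0.0, 0.0], [0, 0, -0.079, 0.0075, 0.0008, -0.0, 0.0], [0, 0, -0.105, 0.01, 0.0009, -0.0, 0.0], [0, 0, -0.131, 0.0125, 0.001, -0.0, 0.0], [0, 0, -0.158, 0.015, 0.001, -0.0, 0.0], [0, 0, -0.184, 0.0176, 0.0009, -0.0, 0.0], [0, 0, -0.21, 0.0201, 0.0008, -0.0, 0.0]]
```

move_arm --pt "0 0 -0.035 0.0034 0.0004 0 0.0" --pt "0 0 -0.079 0.0075 0.0008 0 0.0" --pt "0 0 -0.122 0.0117 0.0009 0 0.0" --pt "0 0 -0.166 0.0159 0.0009 0 0.0" --pt "0 0 -0.209 0.0201 0.0007 0 0.0" --pt "0 0 -0.253 0.0242 0.0004 0 0.0" --pt "0 0 -0.297 0.0284 -0.0002 0 0.0" --pt "0 0 -0.34 0.0325 -0.0009 0 0.0"

```text
clock: 5.2
eef_pos: [690.4, 45.6, 42.1]
tcp_rot: [3.141, 0.0, 2.384]
contact_force: [1.1, -2.1, -1.2]
opening: 0.0
grasp_force: 1.0
```

move_arm --pt "0 0 -0.044 0.0042 0.0005 0 0.0" --pt "0 0 -0.088 0.0084 0.0008 0 0.0" --pt "0 0 -0.131 0.0125 0.0009 0 0.0" --pt "0 0 -0.175 0.0167 0.0009 0 0.0" --pt "0 0 -0.219 0.0209 0.0006 0 0.0" --pt "0 0 -0.262 0.0251 0.0002 0 0.0" --pt "0 0 -0.306 0.0292 -0.0004 0 0.0" --pt "0 0 -0.349 0.0333 -0.0012 0 0.0"

```text
clock: 6.2
eef_pos: [665.6, 67.8, 42.2]
tcp_rot: [3.141, 0.001, 2.733]
contact_force: [2.1, -1.8, -2.4]
opening: -0.002
grasp_force: 1.0
```

move_arm --pt "0 0 -0.027 0.0025 0.0004 0 0.0" --pt "0 0 -0.053 0.005 0.0006 0 0.0" --pt "0 0 -0.079 0.0075 0.0008 0 0.0" --pt "0 0 -0.105 0.01 0.0009 0 0.0" --pt "0 0 -0.131 0.0125 0.001 0 0.0" --pt "0 0 -0.158 0.015 0.001 0 0.0" --pt "0 0 -0.184 0.0176 0.0009 0 0.0" --pt "0 0 -0.21 0.0201 0.0008 0 0.0"

```text
clock: 7.2
eef_pos: [647.1, 76.2, 42.1]
tcp_rot: [-3.142, 0.0, 2.943]
contact_force: [1.9, 0.2, 1.0]
opening: 0.002
grasp_force: 1.0
```

Run:
```python
from h import *
s=st()
im,d=save("top","top2")
c=im[125:255,245:395]; cv2.imwrite("pics/crop2.png",cv2.resize(c,None,fx=4,fy=4,interpolation=cv2.INTER_CUBIC)[:,:,::-1])
arc([79+.5*i for i in range(8)])
```

```text
{'clock': np.float64(7.2), 'qpos': array([ 0.115,  0.608,  1.699, -0.   ,  0.834, -1.257]), 'eef_pos': array([647.124,  76.159,  42.065]), 'tcp_rot': array([-3.142,  0.   ,  2.943]), 'contact_force': array([1.88 , 0.151, 0.987]), 'opening': np.float64(0.002), 'grasp_force': np.float64(0.968)}
8
[[0, 0, -0.009, 0.0008, 0.0001, -0.0, 0.0], [0, 0, -0.017, 0.0016, 0.0002, -0.0, 0.0], [0, 0, -0.026, 0.0025, 0.0003, -0.0, 0.0], [0, 0, -0.035, 0.0033, 0.0004, -0.0, 0.0], [0, 0, -0.044, 0.0041, 0.0005, -0.0, 0.0], [0, 0, -0.052, 0.005, 0.0005, -0.0, 0.0], [0, 0, -0.061, 0.0058, 0.0006, -0.0, 0.0], [0, 0, -0.07, 0.0066, 0.0007, -0.0, 0.0]]
```

View pics/crop2.png

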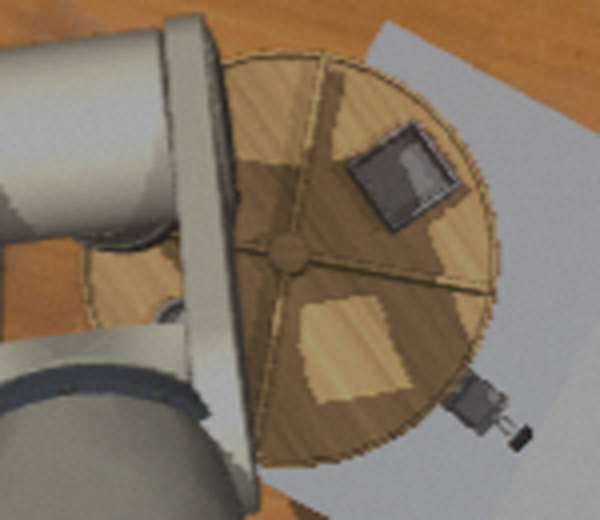

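Run:
```python
from h import *
import json
c=cmd(); 
# undo commit of last unperformed plan: at 82.5 r95 -> recompute true command at 78.5
t=np.radians(78.5);p=HUB+95*np.array([np.cos(t),np.sin(t)])+13.5*np.array([np.sin(t),-np.cos(t)])
json.dump(dict(p=[*p,42.0],yaw=t+np.pi/2),open("cmd.json","w"))
arc([77,78,79,80,81,82,83,84],r=108)
```

```text
8
[[0, 0, 0.026, -0.0028, 0.0126, 0.0, 0.0], [0, 0, 0.009, -0.0009, 0.0129, 0.0, 0.0], [0, 0, -0.009, 0.0009, 0.0131, 0.0, 0.0], [0, 0, -0.026, 0.0028, 0.0133, 0.0, 0.0], [0, 0, -0.044, 0.0047, 0.0135, 0.0, 0.0], [0, 0, -0.061, 0.0066, 0.0136, 0.0, 0.0], [0, 0, -0.079, 0.0085, 0.0137, 0.0, 0.0], [0, 0, -0.096, 0.0104, 0.0138, 0.0, 0.0]]
```

move_arm --pt "0 0 0.026 -0.0028 0.0126 0 0.0" --pt "0 0 0.009 -0.0009 0.0129 0 0.0" --pt "0 0 -0.009 0.0009 0.0131 0 0.0" --pt "0 0 -0.026 0.0028 0.0133 0 0.0" --pt "0 0 -0.044 0.0047 0.0135 0 0.0" --pt "0 0 -0.061 0.0066 0.0136 0 0.0" --pt "0 0 -0.079 0.0085 0.0137 0 0.0" --pt "0 0 -0.096 0.0104 0.0138 0 0.0"

```text
clock: 8.25
eef_pos: [639.8, 91.7, 42.1]
tcp_rot: [-3.142, 0.0, 3.038]
contact_force: [2.6, -1.1, -0.5]
opening: 0.001
grasp_force: 0.8
```

move_arm --pt "0 0 -0.003 0.0003 0 0 0.0" --pt "0 0 -0.006 0.0007 0.0001 0 0.0" --pt "0 0 -0.01 0.0011 0.0001 0 0.0" --pt "0 0 -0.013 0.0014 0.0002 0 0.0"

```text
clock: 8.75
eef_pos: [638.6, 92.1, 42.1]
tcp_rot: [-3.142, 0.0, 3.05]
contact_force: [1.4, -0.8, 0.3]
opening: -0.0
grasp_force: 0.7
```

move_arm --pt "0 0 -0.004 0.0004 0 0 0.0" --pt "0 0 -0.008 0.0008 0.0001 0 0.0" --pt "0 0 -0.012 0.0012 0.0001 0 0.0" --pt "0 0 -0.015 0.0016 0.0002 0 0.0"

```text
clock: 9.25
eef_pos: [636.9, 92.4, 42.0]
tcp_rot: [-3.142, 0.0, 3.065]
contact_force: [0.4, -1.5, 0.2]
opening: -0.001
grasp_force: 0.7
```

move_arm --pt "0 0 -0.004 0.0004 0 0 0.0" --pt "0 0 -0.008 0.0008 0.0001 0 0.0" --pt "0 0 -0.012 0.0012 0.0001 0 0.0" --pt "0 0 -0.015 0.0016 0.0002 0 0.0"

```text
clock: 9.75
eef_pos: [635.3, 92.8, 42.0]
tcp_rot: [-3.142, 0.0, 3.08]
contact_force: [1.9, -1.7, 1.0]
opening: 0.001
grasp_force: 0.7
```

move_arm --pt "0 0 -0.004 0.0004 0 0 0.0" --pt "0 0 -0.008 0.0008 0.0001 0 0.0" --pt "0 0 -0.012 0.0012 0.0001 0 0.0" --pt "0 0 -0.015 0.0016 0.0002 0 0.0"

```text
clock: 10.25
eef_pos: [633.7, 93.0, 42.0]
tcp_rot: [-3.142, 0.0, 3.095]
contact_force: [1.4, -1.9, 0.6]
opening: -0.001
grasp_force: 0.7
```

move_arm --pt "0 0 -0.004 0.0004 0 0 0.0" --pt "0 0 -0.008 0.0008 0.0001 0 0.0" --pt "0 0 -0.012 0.0012 0.0001 0 0.0" --pt "0 0 -0.015 0.0016 0.0002 0 0.0"

```text
clock: 10.75
eef_pos: [632.1, 93.3, 42.0]
tcp_rot: [-3.142, 0.0, 3.11]
contact_force: [1.6, -1.6, 0.6]
opening: -0.003
grasp_force: 0.7
```

move_arm --pt "0 0 -0.004 0.0004 0 0 0.0" --pt "0 0 -0.008 0.0008 0.0001 0 0.0" --pt "0 0 -0.012 0.0012 0.0001 0 0.0" --pt "0 0 -0.015 0.0016 0.0002 0 0.0"

```text
clock: 11.25
eef_pos: [630.5, 93.5, 42.0]
tcp_rot: [-3.142, -0.0, 3.125]
contact_force: [1.9, -0.3, 0.5]
opening: -0.002
grasp_force: 0.7
```

move_arm --pt "0 0 -0.004 0.0004 0 0 0.0" --pt "0 0 -0.008 0.0008 0.0001 0 0.0" --pt "0 0 -0.012 0.0012 0.0001 0 0.0" --pt "0 0 -0.015 0.0016 0.0002 0 0.0"

```text
clock: 11.75
eef_pos: [628.9, 93.8, 42.0]
tcp_rot: [-3.142, -0.0, 3.14]
contact_force: [1.4, -1.4, 0.3]
opening: 0.0
grasp_force: 0.7
```

move_arm --pt "0 0 -0.004 0.0004 0 0 0.0" --pt "0 0 -0.008 0.0008 0.0001 0 0.0" --pt "0 0 -0.012 0.0012 0.0001 0 0.0" --pt "0 0 -0.015 0.0016 0.0002 0 0.0"

```text
clock: 12.25
eef_pos: [627.3, 94.0, 42.0]
tcp_rot: [-3.142, -0.0, -3.128]
contact_force: [1.6, -1.7, 0.7]
opening: -0.004
grasp_force: 0.7
```

move_arm --pt "0 0 -0.004 0.0004 0 0 0.0" --pt "0 0 -0.008 0.0008 0.0001 0 0.0" --pt "0 0 -0.012 0.0012 0.0001 0 0.0" --pt "0 0 -0.015 0.0016 0.0002 0 0.0"

```text
clock: 12.75
eef_pos: [625.7, 94.2, 42.0]
tcp_rot: [-3.142, -0.0, -3.113]
contact_force: [1.1, -0.9, 0.5]
opening: -0.004
grasp_force: 0.7
```

move_arm --pt "0 0 -0.004 0.0004 0 0 0.0" --pt "0 0 -0.008 0.0008 0.0001 0 0.0" --pt "0 0 -0.012 0.0012 0.0001 0 0.0" --pt "0 0 -0.015 0.0016 0.0002 0 0.0"

```text
clock: 13.25
eef_pos: [624.1, 94.3, 42.0]
tcp_rot: [-3.142, -0.0, -3.098]
contact_force: [1.4, -0.8, 0.8]
opening: 0.001
grasp_force: 0.7
```

move_arm --pt "0 0 -0.004 0.0004 0 0 0.0" --pt "0 0 -0.008 0.0008 0.0001 0 0.0" --pt "0 0 -0.012 0.0012 0.0001 0 0.0" --pt "0 0 -0.015 0.0016 0.0002 0 0.0"

```text
clock: 13.75
eef_pos: [622.4, 94.5, 42.0]
tcp_rot: [3.142, -0.0, -3.083]
contact_force: [-0.2, -0.9, 0.4]
opening: 0.001
grasp_force: 0.3
```

move_arm --pt "0 0 -0.003 0.0003 0 0 0.0" --pt "0 0 -0.006 0.0006 0.0001 0 0.0" --pt "0 0 -0.009 0.001 0.0001 0 0.0" --pt "0 0 -0.009 0.001 0.0001 0 0.0"

```text
clock: 14.25
eef_pos: [621.3, 94.5, 41.9]
tcp_rot: [3.142, -0.0, -3.074]
contact_force: [-0.7, -0.6, -0.5]
opening: 0.0
grasp_force: 0.0
```

move_arm --pt "0 0 -0.003 0.0003 0 0 0.0" --pt "0 0 -0.006 0.0006 0.0001 0 0.0" --pt "0 0 -0.009 0.001 0.0001 0 0.0" --pt "0 0 -0.009 0.001 0.0001 0 0.0"

```text
clock: 14.75
eef_pos: [620.4, 94.5, 42.0]
tcp_rot: [-3.142, -0.0, -3.065]
contact_force: [-0.1, 0.1, -0.1]
opening: -0.004
grasp_force: 0.0
```

move_arm --pt "0 0 -0.003 0.0003 0 0 0.0" --pt "0 0 -0.006 0.0006 0.0001 0 0.0" --pt "0 0 -0.009 0.001 0.0001 0 0.0" --pt "0 0 -0.009 0.001 0.0001 0 0.0"

```text
clock: 15.25
eef_pos: [619.5, 94.6, 42.0]
tcp_rot: [-3.142, -0.0, -3.056]
contact_force: [-0.7, -0.7, -0.3]
opening: 0.0
grasp_force: 0.0
```

move_arm --pt "0 0 -0.003 0.0003 0 0 0.0" --pt "0 0 -0.006 0.0006 0.0001 0 0.0" --pt "0 0 -0.009 0.001 0.0001 0 0.0" --pt "0 0 -0.009 0.001 0.0001 0 0.0"

```text
clock: 15.75
eef_pos: [618.5, 94.6, 42.0]
tcp_rot: [3.142, -0.0, -3.047]
contact_force: [-0.6, 0.5, 0.1]
opening: -0.005
grasp_force: 0.1
```

move_arm --pt "0 0 -0.002 0.0002 0 0 0.0" --pt "0 0 -0.004 0.0004 0.0001 0 0.0" --pt "0 0 -0.005 0.0006 0.0001 0 0.0" --pt "0 0 -0.005 0.0006 0.0001 0 0.0"

```text
clock: 16.25
eef_pos: [617.8, 94.6, 42.0]
tcp_rot: [-3.142, -0.0, -3.042]
contact_force: [-0.5, -0.1, 0.6]
opening: 0.0
grasp_force: 0.1
```

move_arm --pt "0 0 -0.003 0.0003 0 0 0.0" --pt "0 0 -0.006 0.0006 0.0001 0 0.0" --pt "0 0 -0.006 0.0007 0.0001 0 0.0" --pt "0 0 -0.006 0.0007 0.0001 0 0.0"

```text
clock: 16.75
eef_pos: [617.1, 94.7, 42.0]
tcp_rot: [-3.142, -0.0, -3.036]
contact_force: [-0.0, -0.1, 0.0]
opening: -0.001
grasp_force: 0.1
```

Run:
```python
from h import *
st()
im,d=save("top","top3")
c=im[125:255,245:395]; cv2.imwrite("pics/crop3.png",cv2.resize(c,None,fx=5,fy=4.6,interpolation=cv2.INTER_CUBIC)[:,:,::-1] if 0 else cv2.resize(c,None,fx=4.6,fy=4.6,interpolation=cv2.INTER_CUBIC)[:,:,::-1])
```

```text
{'clock': np.float64(16.75), 'qpos': array([ 0.15 ,  0.576,  1.763, -0.   ,  0.802, -1.526]), 'eef_pos': array([617.116,  94.66 ,  41.964]), 'tcp_rot': array([-3.142, -0.   , -3.036]), 'contact_force': array([-0.021, -0.104,  0.001]), 'opening': np.float64(-0.001), 'grasp_force': np.float64(0.098)}
```

View pics/crop3.png

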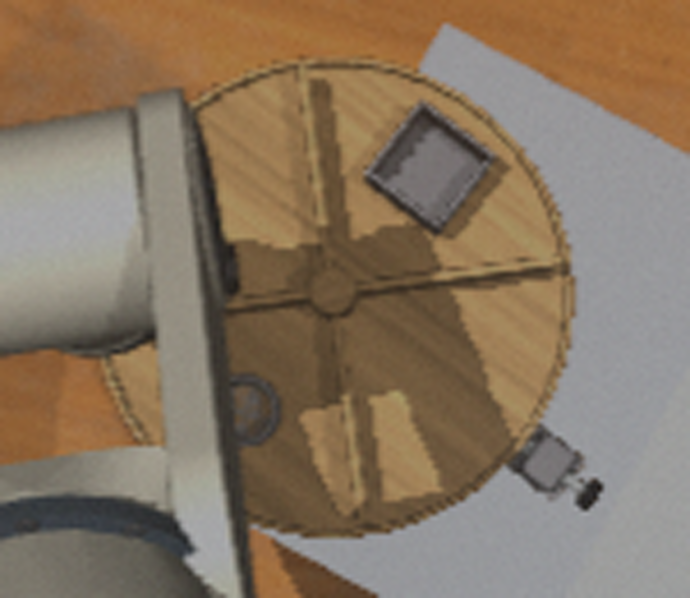

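move_arm --pt "0 0 -0.002 0.0002 0 0 0.0" --pt "0 0 -0.004 0.0004 0 0 0.0" --pt "0 0 -0.006 0.0007 0.0001 0 0.0" --pt "0 0 -0.006 0.0007 0.0001 0 0.0"

```text
clock: 17.3
eef_pos: [616.6, 94.7, 42.0]
tcp_rot: [-3.142, 0.0, -3.03]
contact_force: [1.6, -0.9, -0.9]
opening: -0.0
grasp_force: 0.5
```

move_arm --pt "0 0 -0.002 0.0002 0 0 0.0" --pt "0 0 -0.003 0.0004 0 0 0.0" --pt "0 0 -0.003 0.0004 0 0 0.0" --pt "0 0 -0.003 0.0004 0 0 0.0"

```text
clock: 17.8
eef_pos: [616.4, 94.7, 42.0]
tcp_rot: [3.142, 0.001, -3.027]
contact_force: [3.6, 0.3, -2.9]
opening: 0.0
grasp_force: 1.7
```

move_arm --pt "0 0 0 0.0002 0 0 0.0" --pt "0 0 0 0.0004 0 0 0.0" --pt "0 0 0 0.0006 0 0 0.0" --pt "0 0 0 0.0006 0 0 0.0" --pt "0 0 0 0.0006 0 0 0.0"

```text
clock: 18.42
eef_pos: [616.1, 94.7, 42.1]
tcp_rot: [3.142, 0.001, -3.027]
contact_force: [5.2, 1.7, -3.6]
opening: 0.001
grasp_force: 2.9
```

move_arm --pt "0 0 0 0.0003 0 0 0.0" --pt "0 0 0 0.0006 0 0 0.0" --pt "0 0 0 0.0006 0 0 0.0" --pt "0 0 0 0.0006 0 0 0.0" --pt "0 0 0 0.0006 0 0 0.0"

```text
clock: 19.05
eef_pos: [616.0, 94.7, 42.1]
tcp_rot: [3.142, 0.002, -3.027]
contact_force: [7.1, 0.9, -6.1]
opening: -0.002
grasp_force: 3.8
```

move_arm --pt "0 0 0 0.0003 0 0 0.0" --pt "0 0 0 0.0006 0 0 0.0" --pt "0 0 0 0.0006 0 0 0.0" --pt "0 0 0 0.0006 0 0 0.0" --pt "0 0 0 0.0006 0 0 0.0"

```text
clock: 19.68
eef_pos: [615.9, 94.7, 42.1]
tcp_rot: [3.142, 0.003, -3.027]
contact_force: [9.9, 0.5, -7.4]
opening: -0.005
grasp_force: 4.6
```

move_arm --pt "0 0 0 -0.001 0 0 0.0" --pt "0 0 0 -0.003 0 0 0.0" --pt "0 0 0 -0.01 0 0 0.0" --pt "0 0 0 -0.02 0 0 0.0" --pt "0 0 0 -0.025 0 -0.04 0.0" --pt "0 0 0 -0.025 0 -0.09 0.0" --pt "0 0 0 -0.025 0 -0.15 0.085" --pt "0 0 0 -0.025 0 -0.2 0.085"

```text
clock: 20.68
eef_pos: [639.7, 97.4, 244.6]
tcp_rot: [3.142, 0.001, -3.027]
contact_force: [0.8, 0.1, 0.0]
opening: 0.414
grasp_force: 0.0
```

Run:
```python
from h import *
s=st(); json.dump(dict(p=[float(a) for a in s["eef_pos"]],yaw=float(s["tcp_rot"][2])),open("cmd.json","w"))
# go above glue at z 180 ; final yaw
plan([(560,150,260,-3.027,0.085,3),(467,207,200,-3.027,0.085,3),(467,207,200,-3.027,0.085,1)])
```

```text
{'clock': np.float64(20.675), 'qpos': array([ 0.149,  0.375,  1.571, -0.   ,  1.195, -1.536]), 'eef_pos': array([639.65 ,  97.354, 244.577]), 'tcp_rot': array([ 3.142e+00,  1.000e-03, -3.027e+00]), 'contact_force': array([0.829, 0.089, 0.004]), 'opening': np.float64(0.414), 'grasp_force': np.float64(0.0)}
7
[[0, 0, -0.0, 0.0244, 0.0205, -0.0051, 0.085], [0, 0, -0.0, 0.0488, 0.0409, -0.0103, 0.085], [0, 0, -0.0, 0.0731, 0.0614, -0.0154, 0.085], [0, 0, -0.0, 0.1018, 0.0838, 0.0046, 0.085], [0, 0, -0.0, 0.1304, 0.1062, 0.0246, 0.085], [0, 0, -0.0, 0.159, 0.1286, 0.0446, 0.085], [0, 0, -0.0, 0.159, 0.1286, 0.0446, 0.085]]
```

move_arm --pt "0 0 0 0.0244 0.0205 -0.005 0.085" --pt "0 0 0 0.0488 0.0409 -0.01 0.085" --pt "0 0 0 0.0731 0.0614 -0.015 0.085" --pt "0 0 0 0.1018 0.0838 0.005 0.085" --pt "0 0 0 0.1304 0.1062 0.025 0.085" --pt "0 0 0 0.159 0.1286 0.0446 0.085" --pt "0 0 0 0.159 0.1286 0.0446 0.085" --pt "0 0 0 0.159 0.1286 0.0446 0.085"

```text
clock: 21.68
eef_pos: [467.6, 207.2, 198.1]
tcp_rot: [3.141, 0.001, -3.027]
contact_force: [0.0, 0.4, -0.8]
opening: 0.996
grasp_force: 0.0
```

Run:
```python
from h import *
s=st(); json.dump(dict(p=[float(a) for a in s["eef_pos"]],yaw=float(s["tcp_rot"][2])),open("cmd.json","w"))
im,d=save("top","top4"); c=im[125:255,245:395]; a=cv2.resize(c,(600,520),interpolation=cv2.INTER_CUBIC)
cv2.imwrite("pics/crop4.png",a[:,:,::-1])
p=camera_params("wrist"); save("wrist","wr4"); print(p)
```

```text
{'clock': np.float64(21.675), 'qpos': array([ 0.414,  0.213,  1.908, -0.   ,  1.019, -1.271]), 'eef_pos': array([467.574, 207.157, 198.062]), 'tcp_rot': array([ 3.141e+00,  1.000e-03, -3.027e+00]), 'contact_force': array([ 0.001,  0.388, -0.797]), 'opening': np.float64(0.996), 'grasp_force': np.float64(0.0)}
{'camera_matrix': array([[339.73480968,   0.        , 315.35046064],
       [  0.        , 339.73480968, 198.38956775],
       [  0.        ,   0.        ,   1.        ]]), 'k1': -0.05178367080238289, 'world_from_camera': array([[-1.13861376e-01,  9.39490930e-01,  3.23098096e-01,
         3.84862186e+02],
       [ 9.93496620e-01,  1.07747314e-01,  3.68100846e-02,
         1.97653777e+02],
       [-2.30211265e-04,  3.25188113e-01, -9.45649321e-01,
         3.41670285e+02],
       [ 0.00000000e+00,  0.00000000e+00,  0.00000000e+00,
         1.00000000e+00]])}
```

View pics/crop4.png

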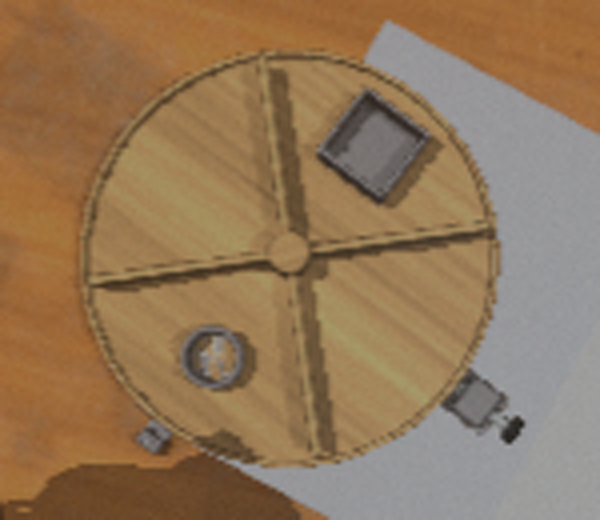

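View pics/wr4.png

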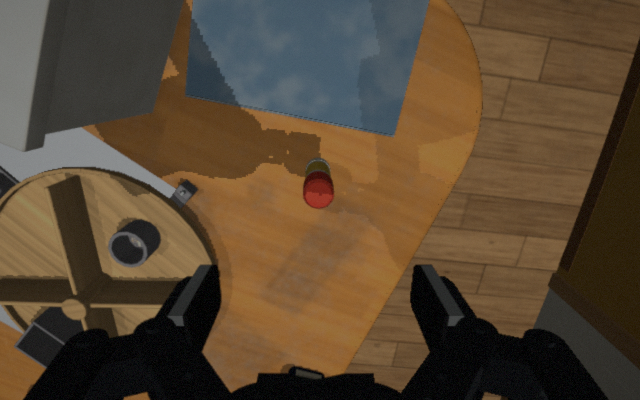

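Run:
```python
from h import *
g=lambda u,v,z:pix2world("top",245+(u+.5)/4-.5,125+(v+.5)/4-.5,z).round(1)
print("top hub",g(290,253,75),"well rim",g(213,357,55))
for n,u,v,z in [("glue top",319,191,86),("well",134,242,55),("hub",75,309,75),("tab",186,188,26)]: print(n,pix2world("wrist",u,v,z).round(1))
h=g(290,253,75)
for h in (HUB,g(290,253,75)[:2]): 
  print("well by geom 139.5..142:",[(h+78*np.array([np.cos(np.radians(b)),np.sin(np.radians(b))])).round(1) for b in (140,141,142)])
# glue in wrist by depth: red cap
im=cv2.imread("pics/wr4.png");d=np.load("pics/wr4.npy")
m=(im[...,2]>120)&(im[...,1]<70)&(im[...,0]<70);m[:150]=0;m[230:]=0;m[:,:290]=0;m[:,350:]=0
V,U=np.nonzero(m);P=np.array([pix2world("wrist",u,v,depth=d[v,u]) for u,v in zip(U,V)])
t=P[P[:,2]>82];print(len(P),len(t),t.mean(0).round(1),t.min(0).round(1),t.max(0).round(1))
# rim ring by depth
P=np.array([pix2world("wrist",u,v,depth=d[v,u]) for u in range(105,165) for v in range(215,270)])
t=P[(P[:,2]>52)&(P[:,2]<58)];print("rim",len(t),t.mean(0),t.min(0),t.max(0))
d=np.load("pics/top4.npy");P=np.array([pix2world("top",u,v,depth=d[v,u]) for u in range(287,310) for v in range(203,226)])
t=P[(P[:,2]>50)&(P[:,2]<60)];print("rim top",len(t),t.mean(0),t.min(0),t.max(0))
```

```text
top hub [613.5 -14.4  75. ] well rim [552.8  33.7  55. ]
glue top [465.8 209.6  86. ]
well [545.9  42.6  55. ]
hub [615.4 -11.2  75. ]
tab [496.4  82.7  26. ]
well by geom 139.5..142: [array([555.4,  35.9]), array([554.6,  34.9]), array([553.7,  33.8])]
well by geom 139.5..142: [array([553.7,  35.7]), array([552.9,  34.7]), array([552. ,  33.6])]
356 356 [471.  209.4  89.7] [384.9 197.5  83.7] [481.  221.4 341.6]Traceback (most recent call last):
  File "<stdin>", line 14, in <module>
  File "h.py", line 5, in pix2world
    p=camera_params(name);K=p["camera_matrix"];k=p["k1"];T=np.array(p["world_from_camera"])
ValueError: time passes only in moves, steps and waits
```

Run:
```python
from h import *
plan([(468,208.5,120,-3.027,0.085,2),(468,208.5,46,-3.027,0.085,4),(468,208.5,46,-3.027,0.085,2)])
```

```text
8
[[0, 0, 0.0, -0.0003, 0.0006, 0.039, 0.085], [0, 0, 0.0, -0.0006, 0.0013, 0.0781, 0.085], [0, 0, 0.0, -0.0006, 0.0013, 0.0966, 0.085], [0, 0, 0.0, -0.0006, 0.0013, 0.1151, 0.085], [0, 0, 0.0, -0.0006, 0.0013, 0.1336, 0.085], [0, 0, 0.0, -0.0006, 0.0013, 0.1521, 0.085], [0, 0, 0.0, -0.0006, 0.0013, 0.1521, 0.085], [0, 0, 0.0, -0.0006, 0.0013, 0.1521, 0.085]]
```

move_arm --pt "0 0 0 -0.0003 0.0006 0.039 0.085" --pt "0 0 0 -0.0006 0.0013 0.078 0.085" --pt "0 0 0 -0.0006 0.0013 0.0966 0.085" --pt "0 0 0 -0.0006 0.0013 0.115 0.085" --pt "0 0 0 -0.0006 0.0013 0.1336 0.085" --pt "0 0 0 -0.0006 0.0013 0.1521 0.085" --pt "0 0 0 -0.0006 0.0013 0.1521 0.085"

```text
clock: 22.65
eef_pos: [467.2, 207.6, 44.6]
tcp_rot: [-3.141, -0.001, -3.028]
contact_force: [0.3, -0.7, -0.5]
opening: 0.999
grasp_force: 0.0
```

move_arm --pt "0 0 0 0 0 0 0.045" --pt "0 0 0 0 0 0 0.03" --pt "0 0 0 0 0 0 0.02" --pt "0 0 0 0 0 0 0.02" --pt "0 0 0 0 0 0 0.02" --pt "0 0 0 0 0 0 0.02" --pt "0 0 0 0 0 0 0.02" --grip_force 25

```text
clock: 23.52
eef_pos: [467.4, 208.5, 45.8]
tcp_rot: [3.141, 0.001, -3.027]
contact_force: [-0.8, 1.3, 6.6]
opening: 0.292
grasp_force: 24.5
```

Run:
```python
from h import *
plan([(468,208.5,150,-3.027,0.02,3),(553.3,34.3,150,-3.027,0.02,5)])
```

```text
8
[[0, 0, 0.0, 0.0, -0.0, -0.0347, 0.02], [0, 0, 0.0, 0.0, -0.0, -0.0694, 0.02], [0, 0, 0.0, 0.0, -0.0, -0.104, 0.02], [0, 0, 0.0, -0.0129, -0.0366, -0.104, 0.02], [0, 0, 0.0, -0.0259, -0.0731, -0.104, 0.02], [0, 0, 0.0, -0.0389, -0.1097, -0.104, 0.02], [0, 0, 0.0, -0.0518, -0.1463, -0.104, 0.02], [0, 0, 0.0, -0.0648, -0.1828, -0.104, 0.02]]
```

move_arm --pt "0 0 0 0 0 -0.0347 0.02" --pt "0 0 0 0 0 -0.0694 0.02" --pt "0 0 0 0 0 -0.104 0.02" --pt "0 0 0 -0.0129 -0.0366 -0.104 0.02" --pt "0 0 0 -0.0259 -0.0731 -0.104 0.02" --pt "0 0 0 -0.0389 -0.1097 -0.104 0.02" --pt "0 0 0 -0.0518 -0.1463 -0.104 0.02" --pt "0 0 0 -0.0648 -0.1828 -0.104 0.02"

```text
clock: 24.52
eef_pos: [552.4, 32.9, 149.2]
tcp_rot: [3.142, -0.0, -3.027]
contact_force: [0.9, 0.4, -0.6]
opening: 0.295
grasp_force: 24.7
```

move_arm --pt "0 0 0 0 0 0 0.02" --pt "0 0 0 0 0 0 0.02"

```text
clock: 24.78
eef_pos: [551.6, 34.3, 149.0]
tcp_rot: [3.141, -0.001, -3.028]
contact_force: [-0.6, 0.0, -1.0]
opening: 0.289
grasp_force: 24.8
```

Run:
```python
from h import *
st();print(cmd())
p=camera_params("wrist");json.dump({k:np.array(v).tolist() for k,v in p.items()},open("wp.json","w"))
im,d=save("wrist","wr5")
c=im[120:400,140:500];cv2.imwrite("pics/crop5.png",cv2.resize(c,None,fx=2.1,fy=2.1,interpolation=cv2.INTER_CUBIC)[:,:,::-1])
```

```text
{'clock': np.float64(24.775), 'qpos': array([ 0.059,  0.337,  1.863,  0.   ,  0.942, -1.625]), 'eef_pos': array([551.582,  34.264, 148.997]), 'tcp_rot': array([ 3.141e+00, -1.000e-03, -3.028e+00]), 'contact_force': array([-0.555,  0.045, -0.962]), 'opening': np.float64(0.289), 'grasp_force': np.float64(24.782)}
{'p': [553.3209200352509, 34.33678902339244, 149.96230864950704], 'yaw': -3.0268684883070187}
```

View pics/crop5.png

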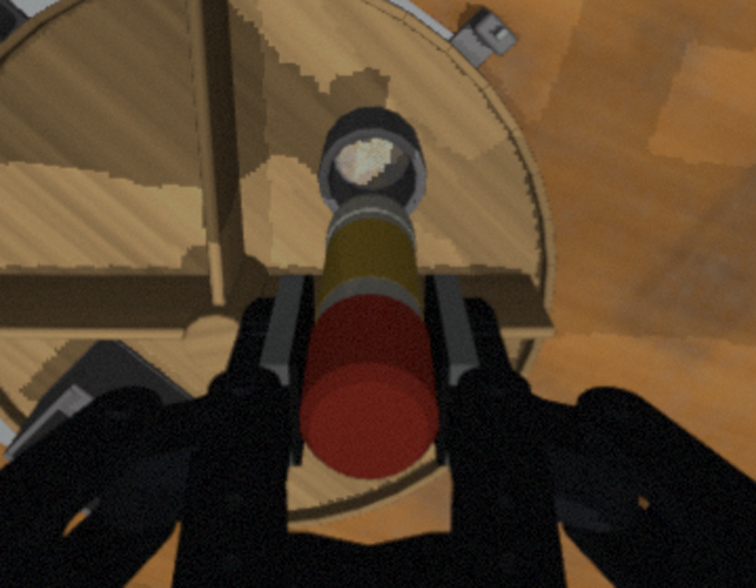

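Run:
```python
from h import *
p=json.load(open("wp.json"));K=np.array(p["camera_matrix"]);T=np.array(p["world_from_camera"]);Ti=np.linalg.inv(T)
def pr(X):
    c=np.atleast_2d(X)@Ti[:3,:3].T+Ti[:3,3]
    u=cv2.projectPoints(c,np.zeros(3),np.zeros(3),K,np.array([p["k1"],0,0,0,0.]))[0][:,0]
    return (u-[140,120]+.5)*2.1-.5
a=np.linspace(0,2*np.pi,181)
def circ(x,y,z,r):
    q=pr(np.c_[x+r*np.cos(a),y+r*np.sin(a),np.full(181,z)]);return "L%.0f R%.0f T%.0f B%.0f"%(q[:,0].min(),q[:,0].max(),q[:,1].min(),q[:,1].max()), pr([[x,y,z]]).round(0)
print("cap",circ(551.6,34.3,103.2+86,13))
print("foot",circ(551.6,34.3,103.2,13))
print("rim outer",circ(553.3,34.3,55,19.5)); print("rim inner",circ(553.3,34.3,55,15.5))
print("base outer",circ(553.3,34.3,24,19.5)); print("hub post",circ(614.5,-14.3,75,13))
print("px/mm at rim",pr([[553,34,55],[554,34,55],[553,35,55]]))
c=cv2.imread("pics/crop5.png")
for v in range(100,210,6): print(v,c[v,373].tolist(),end=" ")
print()
for u in list(range(310,345,4))+list(range(400,440,4)): print(u,c[172,u].tolist(),end=" ")
```

```text
cap ('L294 R442 T360 B481', array([[368., 423.]]))
foot ('L324 R413 T184 B266', array([[369., 226.]]))
rim outer ('L313 R423 T122 B226', array([[368., 175.]]))
rim inner ('L324 R412 T133 B216', array([[368., 175.]]))
base outer ('L319 R418 T101 B195', array([[368., 149.]]))
hub post ('L176 R249 T309 B372', array([[212., 341.]]))
px/mm at rim [[367.28792891 174.52703747]
 [366.96966888 177.17106411]
 [370.09757322 174.82919378]]
100 [59, 86, 108] 106 [48, 67, 81] 112 [33, 34, 32] 118 [33, 34, 35] 124 [35, 37, 36] 130 [70, 69, 70] 136 [69, 72, 74] 142 [134, 155, 160] 148 [118, 144, 156] 154 [139, 159, 159] 160 [133, 154, 158] 166 [132, 153, 161] 172 [115, 138, 153] 178 [52, 61, 68] 184 [50, 59, 65] 190 [43, 44, 44] 196 [51, 58, 57] 202 [61, 66, 67] 208 [94, 102, 103] 
310 [73, 109, 134] 314 [54, 82, 101] 318 [46, 61, 70] 322 [71, 70, 71] 326 [63, 63, 64] 330 [30, 32, 31] 334 [34, 36, 35] 338 [55, 55, 55] 342 [108, 116, 122] 400 [52, 54, 60] 404 [40, 39, 41] 408 [25, 23, 25] 412 [29, 28, 28] 416 [67, 69, 69] 420 [92, 91, 94] 424 [90, 92, 94] 428 [72, 104, 130] 432 [73, 110, 137] 436 [75, 111, 139]
```

Run:
```python
from h import *
st()
plan([(553.6,35.3,108,-3.027,0.02,5),(553.6,35.3,108,-3.027,0.02,3)])
```

```text
{'clock': np.float64(24.825), 'qpos': array([ 0.06 ,  0.337,  1.864,  0.   ,  0.942, -1.626]), 'eef_pos': array([551.496,  34.638, 149.047]), 'tcp_rot': array([ 3.141e+00, -1.000e-03, -3.027e+00]), 'contact_force': array([-0.218,  0.344, -0.539]), 'opening': np.float64(0.29), 'grasp_force': np.float64(24.781)}
8
[[0, 0, 0.0, -0.0001, 0.0002, 0.0084, 0.02], [0, 0, 0.0, -0.0002, 0.0004, 0.0168, 0.02], [0, 0, 0.0, -0.0002, 0.0006, 0.0252, 0.02], [0, 0, 0.0, -0.0003, 0.0007, 0.0336, 0.02], [0, 0, 0.0, -0.0004, 0.0009, 0.042, 0.02], [0, 0, 0.0, -0.0004, 0.0009, 0.042, 0.02], [0, 0, 0.0, -0.0004, 0.0009, 0.042, 0.02], [0, 0, 0.0, -0.0004, 0.0009, 0.042, 0.02]]
```

move_arm --pt "0 0 0 -0.0001 0.0002 0.0084 0.02" --pt "0 0 0 -0.0002 0.0004 0.0168 0.02" --pt "0 0 0 -0.0002 0.0006 0.0252 0.02" --pt "0 0 0 -0.0003 0.0007 0.0336 0.02" --pt "0 0 0 -0.0004 0.0009 0.042 0.02" --pt "0 0 0 -0.0004 0.0009 0.042 0.02" --pt "0 0 0 -0.0004 0.0009 0.042 0.02" --pt "0 0 0 -0.0004 0.0009 0.042 0.02"

```text
clock: 25.82
eef_pos: [552.7, 35.0, 107.6]
tcp_rot: [-3.142, 0.001, -3.027]
contact_force: [0.4, 0.2, -0.5]
opening: 0.293
grasp_force: 24.8
```

Run:
```python
from h import *
st()
p=camera_params("wrist");json.dump({k:np.array(v).tolist() for k,v in p.items()},open("wp.json","w"))
im,d=save("wrist","wr6")
c=im[170:290,240:400];c=cv2.resize(c,None,fx=4.5,fy=4.5,interpolation=cv2.INTER_CUBIC);c=cv2.convertScaleAbs(c,alpha=1.6);cv2.imwrite("pics/crop6.png",c[:,:,::-1])
K=np.array(p["camera_matrix"]);T=np.array(p["world_from_camera"]);Ti=np.linalg.inv(T)
def pr(X):
    q=np.atleast_2d(X)@Ti[:3,:3].T+Ti[:3,3]
    u=cv2.projectPoints(q,np.zeros(3),np.zeros(3),K,np.array([p["k1"],0,0,0,0.]))[0][:,0]
    return (u-[240,170]+.5)*4.5-.5
a=np.linspace(0,2*np.pi,181)
def circ(x,y,z,r):
    q=pr(np.c_[x+r*np.cos(a),y+r*np.sin(a),np.full(181,z)]);return "L%.0f R%.0f T%.0f B%.0f"%(q[:,0].min(),q[:,0].max(),q[:,1].min(),q[:,1].max())
s=sensors.sense();x,y,z=s["eef_pos"]
print("foot at tcp",circ(x,y,z-45.8,13),"rim outer at tcp",circ(x,y,55,19.5),"inner",circ(x,y,55,15.5))
```

```text
{'clock': np.float64(25.825), 'qpos': array([ 0.06 ,  0.395,  1.89 , -0.   ,  0.856, -1.624]), 'eef_pos': array([552.707,  34.962, 107.608]), 'tcp_rot': array([-3.142e+00,  1.000e-03, -3.027e+00]), 'contact_force': array([ 0.405,  0.2  , -0.533]), 'opening': np.float64(0.293), 'grasp_force': np.float64(24.781)}
foot at tcp L244 R436 T169 B346 rim outer at tcp L200 R480 T106 B365 inner L229 R452 T134 B340
```

View pics/crop6.png

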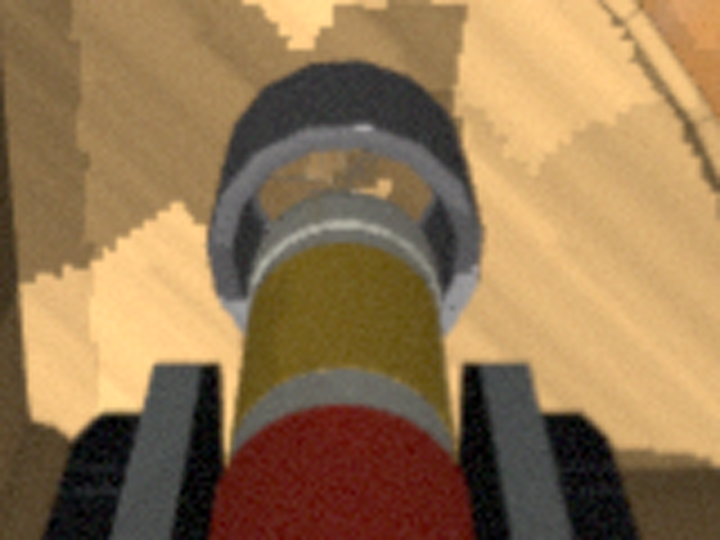

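move_arm --pt "0 0 0 0 0 0.003 0.02" --pt "0 0 0 0 0 0.005 0.02" --pt "0 0 0 0 0 0.007 0.02" --pt "0 0 0 0 0 0.009 0.02" --pt "0 0 0 0 0 0.011 0.02"

```text
clock: 26.5
eef_pos: [552.4, 35.0, 96.1]
tcp_rot: [-3.142, -0.0, -3.027]
contact_force: [0.2, -0.7, -0.4]
opening: 0.29
grasp_force: 24.8
```

Inside the bore (foot ≈ 50 mm), no force. Continue.

move_arm --pt "0 0 0 0 0 0.004 0.02" --pt "0 0 0 0 0 0.008 0.02" --pt "0 0 0 0 0 0.012 0.02" --pt "0 0 0 0 0 0.016 0.02" --pt "0 0 0 0 0 0.02 0.02" --pt "0 0 0 0 0 0.022 0.02" --pt "0 0 0 0 0 0.023 0.02"

```text
clock: 27.38
eef_pos: [552.4, 35.0, 73.2]
tcp_rot: [3.142, -0.0, -3.027]
contact_force: [0.5, -0.6, -0.3]
opening: 0.29
grasp_force: 24.8
```

move_arm --pt "0 0 0 0 0 0.001 0.02" --pt "0 0 0 0 0 0.002 0.02" --pt "0 0 0 0 0 0.003 0.02" --pt "0 0 0 0 0 0.003 0.02"

```text
clock: 27.88
eef_pos: [552.4, 35.0, 70.3]
tcp_rot: [3.142, -0.0, -3.027]
contact_force: [0.2, 0.6, -0.8]
opening: 0.291
grasp_force: 24.8
```

Release, then rise.

move_arm --pt "0 0 0 0 0 0 0.032" --pt "0 0 0 0 0 0 0.04" --pt "0 0 0 0 0 0 0.048" --pt "0 0 0 0 0 0 0.05" --pt "0 0 0 0 0 0 0.05" --pt "0 0 0 0 0 0 0.05"

```text
clock: 28.62
eef_pos: [552.5, 35.0, 70.3]
tcp_rot: [-3.142, 0.0, -3.027]
contact_force: [0.0, 1.3, -1.5]
opening: 0.588
grasp_force: 0.0
```

move_arm --pt "0 0 0 0 0 -0.005 0.05" --pt "0 0 0 0 0 -0.02 0.05" --pt "0 0 0 0 0 -0.05 0.05" --pt "0 0 0 0 0 -0.09 0.05" --pt "0 0 0 0 0 -0.13 0.05" --pt "0 0 0 0 0 -0.17 0.05" --pt "0 0 0 0 0 -0.17 0.05" --pt "0 0 0 0 0 -0.17 0.05"

```text
clock: 29.62
eef_pos: [552.2, 35.0, 240.6]
tcp_rot: [-3.142, 0.0, -3.027]
contact_force: [-0.2, -0.3, -0.8]
opening: 0.589
grasp_force: 0.0
```

Run:
```python
from h import *
st()
im,d=save("wrist","wr7"); cv2.imwrite("pics/wr7.png",im[:,:,::-1])
p=camera_params("wrist");K=np.array(p["camera_matrix"]);T=np.array(p["world_from_camera"])
V,U=np.mgrid[0:400,0:640]
uv=cv2.undistortPoints(np.stack([U.ravel(),V.ravel()],1).astype(float)[:,None],K,np.array([p["k1"],0,0,0]))[:,0]
W=((np.c_[uv,np.ones(len(uv))]*d.ravel()[:,None])@T[:3,:3].T+T[:3,3])
red=((im[...,0]>90)&(im[...,1]<70)&(im[...,2]<70)).ravel()
t=W[red&(abs(W[:,0]-555)<40)&(abs(W[:,1]-35)<40)]
top=t[t[:,2]>np.percentile(t[:,2],97)-3];print("cap top z",np.percentile(t[:,2],[50,90,97]),top.min(0),top.max(0),len(top))
```

```text
{'clock': np.float64(29.625), 'qpos': array([ 0.061,  0.232,  1.778, -0.   ,  1.13 , -1.624]), 'eef_pos': array([552.154,  34.984, 240.63 ]), 'tcp_rot': array([-3.142,  0.   , -3.027]), 'contact_force': array([-0.219, -0.296, -0.777]), 'opening': np.float64(0.589), 'grasp_force': np.float64(0.0)}
cap top z [110.10994338 111.19341407 111.7053664 ] [536.30486327  11.56119078 108.74042823] [565.91449343  72.9292385  314.61854173] 552
```

View pics/wr7.png

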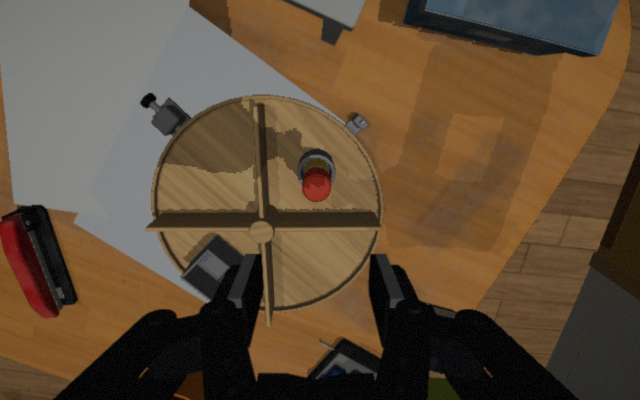

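The wrist picture shows the red cap at (316,185), standing upright in the well (rim at about (316,165)). Its top measures about 110 mm above the desk, so it is fully down. The pin block at (170,117) has its knob in.

```bash
python3 -c "
from rig import order
print(order.sign_off())"
```

```text
the job is handed in; nothing more can be done
None
```

I handed the job in at about 30 s of the 72 s. The carousel sits caught by its pin after being pressed home with about 10 N sideways (about 12 N in total). The glue stick stands released in the round well, its cap at the right height for fully down. I never went near the ink jar or stapler. The sign-off gave no verdict.

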